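Set a sprung cutting stop and load the blank

ROBOT

A 7-joint arm with a two-finger parallel gripper is mounted at the origin on a cart in front of the work surface, level with it; the furniture and walls round the work are solid. World frame = base frame: x ahead of the robot, y to its left, z up, the work surface at z = 0. Lengths are in m, angles in rad, forces in N, time in s.
With the tool pointing down it reaches from about 0.35 to 0.9 m from the base axis. Payload 7.2 kg.
Tool frame: the origin (TCP) lies between the finger pads; the fingertips stand 19 mm ahead of it and the grasp point (between the pads) is the TCP; z points along the fingers, y is the line along which they close (so a half turn about z gives the same grasp; the last joint's range is limited). The gripper opens to 85 mm and grips with 20 to 120 N. Pads are 22 mm wide; open, the fingers measure 114 mm over their backs; the gripper's body (76 mm by 85 mm) begins 54 mm behind the grasp point. The pads swing forward as they close: fully open they stand 13 mm farther back than shut.
Start: joints at [1.16, 0.411, -0.013, 1.596, 0.006, 1.134, -0.082], TCP at [0.21, -0.589, 0.25] pointing down, gripper open.
Joint ranges: [-2.95, 2.95], [-0.29, 1.99], [-1.47, 1.44], [0.14, 2.54], [-1.03, 4.17], [0.13, 1.85], [-2.86, 2.86]. Speed limits (rad/s): [2.39, 2.39, 3.01, 3.01, 3.14, 3.14, 3.14].

INTERFACE

Orientations are given as a unit quaternion [x, y, z, w].
In Python, from plant import get_state, grab_frame, workorder gives the robot as it stands.
- The arm moves only by the tool drive_tool, never from a script. Its argument "plan" is a list of rows, each a list of 5 numbers: the finger opening in mm, from 0 to 85.4, then the shift along the world's x, y, z in mm, then the turn about the world's z in rad. A call has 1 to 20 rows; each row is the pose to reach, as a shift and turn from the pose commanded when the call began; what a row does not reach only later rows make up. A row lasts 1/12 s, in which the tool goes at most 41.7 mm and 7.16 degrees, less where a joint would pass 70% of its speed; a pose out of reach is approached as far as the arm can. A call with a gripper value outside its range is refused whole. The fingers move at their own pace and stop on an object; "force" is the grip in N (left out, the last holds). Time passes only in rows, so rows that repeat a pose let the fingers close. It gives the time, the measured TCP pose, the force, the opening and the grip force at its end, in the units of the state.
- get_state(): the state, without advancing time (a new reading comes with each control period).
- grab_frame(name): name is "side" or "top" or "wrist"; returns a dict with "frame" (384x512x3 uint8, red, green, blue), "intrinsics" (3x3 intrinsics, pixels), "k1" (the pictures are not rectified: a ray, as slopes to the right and down, at radius r is drawn at 1 + k1 r^2 times it, then the intrinsics apply), "T" (4x4, takes a point from camera to world coordinates). Camera axes: x right, y down, z forward; pixel columns grow to the right and rows downward; lengths in m; the calibration is good to about 2 mm. A picture is of the moment at which its call begins. There is no depth.
- workorder.hand_in(): hands the job in; it is judged then, once.
The state is a dict: "time": time; "q": joint angles; "dq": joint speeds; "joint_torque": joint torques, N m; "position": TCP position; "orientation": TCP orientation; "contact_force": force on the tool from outside, world axes, zero at the start; "ft_torque": the same for the moment, N m; "finger_gap": opening from 0.0 (shut) to 1.0 (fully open); "finger_force": force on a finger pad.
Only numpy, scipy, OpenCV 4.12 (cv2) and the standard library are available. Lean on these libraries where they do the work, as an engineer would, in place of code of your own. Each camera call takes 0.05 s, during which the arm holds its last target. There are 200 camera calls.

TASK

Set up the cutting jig: pull the black sprung knob on the red carriage up to its stop, slide the carriage to the notch marked by the green dot and let the pin drop fully back into that notch. Then lay the pine offcut flat on the jig's board, its side touching the low fence along its length and its end butted against the stop plate. Leave the masking tape, tape measure and sanding block where they are.

Things in the scene. Friction and masses are not known exactly. Their poses are not given: they have to be found in the camera images.
- jig: Cutting jig, fixed: plywood board 12 mm thick. Origin on the worktop under it; x points away from the robot (board from -55 to +95 mm), y runs left along the fence (board -130 to +190 mm). At x = 45 to 85 mm, y = 10 to 179 mm, are carriage rails 28 mm high above the board, with a steel rack of four notches 34 mm apart between them.
- knob (a point): Mid-height of the black sprung knob, on its vertical axis; axes of the jig. The knob is round, 24 mm in diameter, 13 mm up and down from this point; the flat top of the red carriage is 26 mm below it when the knob is down (collar 18 mm wide, 10 mm high under the knob). It pulls straight up and carries the locking pin on its axis; it slides with the carriage along the jig's y.
- plunger (a joint): Height of knob and pin, m: 0 = pin fully seated in a notch; 0.030 = pulled up to its stop. A spring presses it down with 6 N at 0, 13 N at the stop; let go, it springs down. The pin clears the teeth from about 0.023; below, the carriage is locked with 1 mm of play. Tooth tops are round: a pin let go within about 12 mm of a notch slides into it.
- stop_carriage (a joint): Travel of the red carriage, m: starts locked at 0 at the left end, grows toward the jig's -y (right); notches at 0, 0.034, 0.068 and 0.102. Once the pin is up it slides with 1 to 2 N of friction.
- stop_face (a point): Centre of the work face of the aluminium stop plate, carried by the carriage; axes of the jig. The face looks toward the jig's -y; it is 40 mm wide (jig x = -43 to -3 mm) and reaches from 2 to 38 mm above the board. The work's end butts on it from the -y side.
- mark_green: Green dot, 16 mm in diameter, 2 mm thick, on the board behind the fence (jig x = 26 mm) at the same jig y as the notch to be used. It may be at any notch but the first.
- mark_yellow: Yellow dot, same size, at another notch: not wanted.
- mark_blue: Blue dot, same size, at another notch: not wanted.
- offcut_centre (a point): Centre of the loose pine offcut, a plain block 44 mm (its x) by 110 mm (its y) by 40 mm tall, about 0.12 kg, lying on the worktop to the right of the jig; the point is half-way up.
- masking_tape: Bystander: roll of masking tape, 104 mm across, 25 mm tall, lying flat; origin under its centre.
- tape_measure: Bystander: yellow tape measure, 39 x 78 x 70 mm, standing; origin under its centre.
- sanding_block: Bystander: brown sanding block, 66 x 114 x 34 mm; origin under its centre.
- offcut: The same offcut; its origin is the centre of its underside.
- fence (a point): Foot of the aluminium fence's near face, on the board's top (12 mm above the worktop), at the jig's x = 0, y = 0; axes of the jig. The fence runs along y from -125 to +185 mm, 10 mm tall above the board, 8 mm thick (x = 0 to 8 mm). The work lies on the board at x < 0 and touches the plane x = 0.

How it is judged:
On the way, in this order (a step that is already met when the one before it is completed fails the run):
1. the knob is pulled up to its stop (value of joint plunger above 0.026 m), for 0.2 s.
2. the carriage is at the green dot with the pin seated in its notch (y of mark_green in the frame of knob between -0.004 and 0.004 m and value of joint plunger below 0.004 m), for 0.3 s.
At the end, for the whole second after the job is handed in: The carriage is in the green-dot notch (within 4 mm) with the pin seated (knob within 4 mm of fully down), and the offcut lies at rest flat on the board, long side along the fence (within 4 degrees), with gaps of at most 4.5 mm to the fence and to the stop plate (all of step 2 and y of offcut_centre in the frame of stop_face between -0.0595 and -0.053 m and x of offcut_centre in the frame of jig between -0.0265 and -0.02 m and z of offcut_centre in the frame of jig between 0.029 and 0.0345 m and angle between the y axis of offcut_centre and the y axis of jig, either way round below 0.07 rad and linear speed of offcut below 0.01 m/s); the robot touches nothing.
It fails at once if the masking tape is moved by more than 25 mm (distance of masking_tape from where it was at the start of the episode above 0.025 m).
It fails at once if the tape measure is moved by more than 25 mm (distance of tape_measure from where it was at the start of the episode above 0.025 m).
It fails at once if the sanding block is moved by more than 25 mm (distance of sanding_block from where it was at the start of the episode above 0.025 m).
It also fails if it takes over 58 s, if anything falls off the work surface, if the arm or the gripper's body presses on something with over 40 N, if the wrist force passes 120 N, or if a joint passes its speed limit or range.

## Working session

There is one attempt and no reset: what is moved stays moved. The work goes in short steps, Python scripts to look and compute and a tool call to move; the robot and the scene stay as the last step left them, time stands still between calls to the robot, and variables do not carry over. Pictures are saved under pics/ and viewed, at most 10 in all, crops included, and the job is handed in when it is done.

Besides the shell and the picture viewer there is one more tool, called after ">>>" by a JSON object that holds its "method" and its "body", one argument or row to a line. drive_tool: Moves the arm, as the interface text tells. Its arguments: {"type":"object","properties":{"plan":{"type":"array"},"force":{"type":"number"}},"required":["plan"]}

```bash
mkdir -p pics; cat > h.py <<'E'
import numpy as np, cv2, json
from plant import get_state, grab_frame, workorder
def snap(n,f):
    d=grab_frame(n); cv2.imwrite('pics/'+f+'.png',d['frame'][:,:,::-1])
    np.savez('pics/'+f+'.npz',K=d['intrinsics'],k1=d['k1'],T=d['T']); return d
def ray(f,u,v):
    d=np.load('pics/'+f+'.npz'); K,k,T=d['K'],float(d['k1']),d['T']
    p=np.array([(u-K[0,2])/K[0,0],(v-K[1,2])/K[1,1]]); s=p.copy()
    for _ in range(30): s=p/(1+k*(s@s))
    return T[:3,3],T[:3,:3]@np.array([s[0],s[1],1])
def onz(f,u,v,z):
    o,d=ray(f,u,v); return (o+d*(z-o[2])/d[2])
def tri(*obs):
    A=np.zeros((3,3));b=np.zeros(3)
    for ob in obs:
        o,d=ray(*ob); d=d/np.linalg.norm(d); P=np.eye(3)-np.outer(d,d); A+=P;b+=P@o
    x=np.linalg.solve(A,b); r=[np.linalg.norm(np.cross(x-ray(*ob)[0],ray(*ob)[1]/np.linalg.norm(ray(*ob)[1]))) for ob in obs]
    return x,max(r)
def proj(f,X):
    d=np.load('pics/'+f+'.npz'); K,k,T=d['K'],float(d['k1']),d['T']
    c=T[:3,:3].T@(np.array(X)-T[:3,3]); s=c[:2]/c[2]; s=s*(1+k*(s@s)); return K[0,0]*s[0]+K[0,2],K[1,1]*s[1]+K[1,2]
E
python3 - <<'E'
from h import *
np.set_printoptions(precision=4,suppress=True)
for n in ('top','side'):
    d=snap(n,n); print(n,d['T'],d['intrinsics'],d['k1'])
    cv2.imwrite(f'pics/{n}_b.png',cv2.resize(d['frame'][:,:,::-1],(800,600),interpolation=cv2.INTER_CUBIC))
print(get_state())
E
```

```text
top [[ 0.0037 -0.995   0.0994  0.4981]
 [-0.9994 -0.0003  0.0348  0.1855]
 [-0.0346 -0.0995 -0.9944  1.0871]
 [ 0.      0.      0.      1.    ]] [[398.7967   0.     255.8235]
 [  0.     398.7967 191.003 ]
 [  0.       0.       1.    ]] -0.1138579854432185
side [[-0.9214 -0.2418  0.3044  0.1818]
 [-0.3887  0.5728 -0.7217  1.1851]
 [ 0.0002 -0.7832 -0.6217  0.9126]
 [ 0.      0.      0.      1.    ]] [[481.8068   0.     247.6402]
 [  0.     481.8068 185.1202]
 [  0.       0.       1.    ]] -0.034541947578377946
{'time': 0.1, 'q': array([ 1.1598,  0.4119, -0.0127,  1.597 ,  0.0056,  1.1343, -0.0822]), 'dq': array([-0.0006, -0.001 , -0.0001, -0.003 ,  0.0018,  0.0008,  0.0001]), 'joint_torque': array([  0.003 , -60.1822,   0.6843, -30.0085,   0.014 ,   0.0065,
        -0.    ]), 'position': array([ 0.2099, -0.5882,  0.2495]), 'orientation': array([ 0.9853,  0.1706, -0.0002, -0.0008]), 'contact_force': array([ 0.1997, -0.2764, -0.5769]), 'ft_torque': array([-0.0085,  0.0137, -0.0133]), 'finger_force': 0.0, 'finger_gap': 0.9995251722001864}
```

View pics/top_b.png

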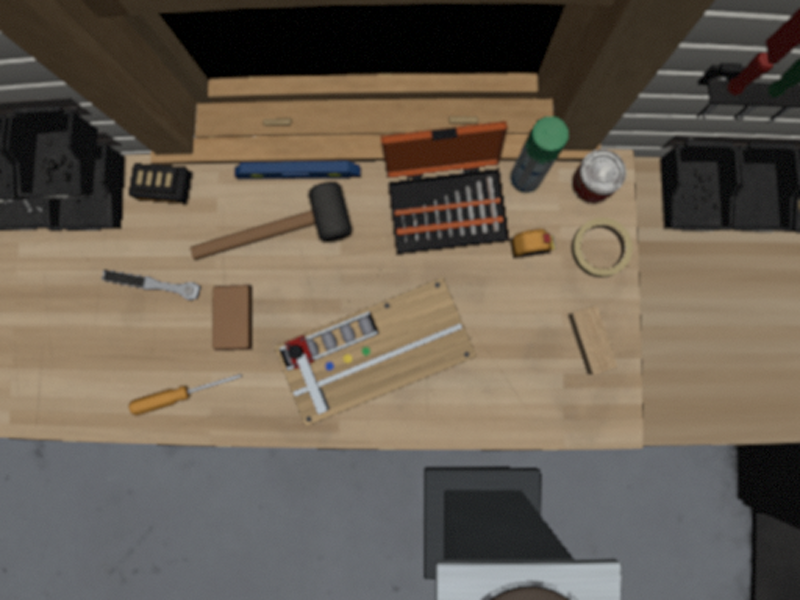

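View pics/side_b.png

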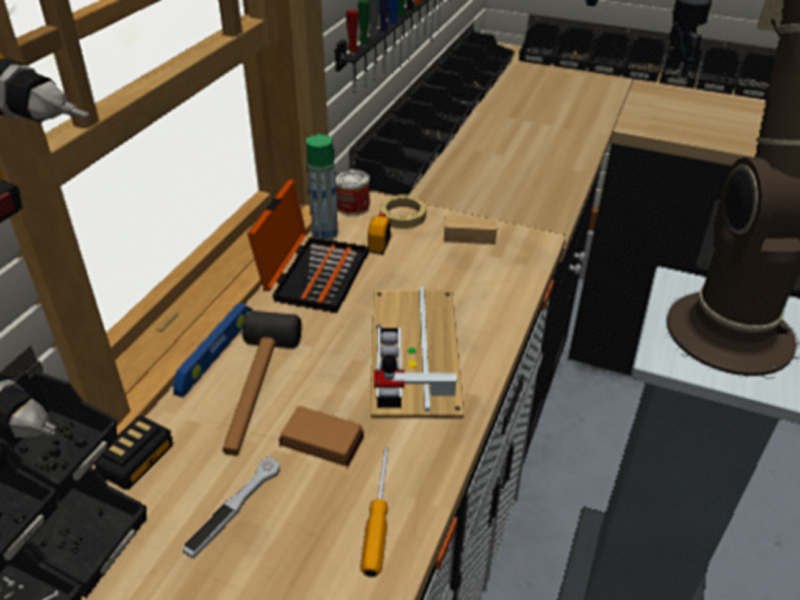

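Top view (800x600 scale): the jig is at centre, with the knob near (296,352). The dots are blue (329,366), yellow (348,358) and green (366,351), so green is the farthest notch. The offcut is near (592,340), the tape roll at (600,250), the tape measure at (531,242) and the sanding block at (232,317). I'll enlarge crops of both views.

```bash
python3 - <<'E'
import cv2,numpy as np
t=cv2.imread('pics/top.png'); s=cv2.imread('pics/side.png')
a=cv2.resize(t[172:277,172:307],None,fx=5,fy=5,interpolation=cv2.INTER_CUBIC)   # 675x525
cv2.imwrite('pics/c1.png',a)
b=cv2.resize(t[190:245,355:400],None,fx=8,fy=8,interpolation=cv2.INTER_CUBIC) #360x440
c=cv2.resize(s[180:272,230:300],None,fx=6,fy=6,interpolation=cv2.INTER_CUBIC) #420x552
o=np.zeros((600,800,3),np.uint8); o[:440,:360]=b; o[:552,370:790]=c
cv2.imwrite('pics/c2.png',o)
E
```

```text
(no output)
```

View pics/c1.png

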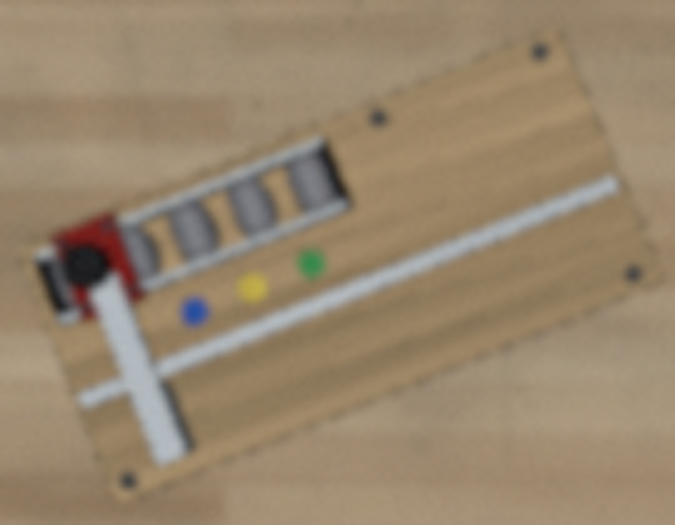

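View pics/c2.png

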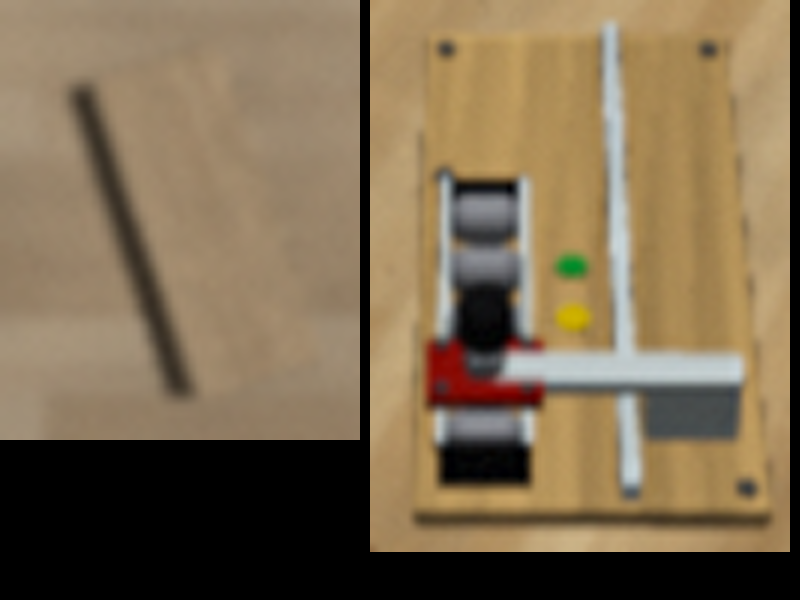

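Crops: in c1 the knob is at (86,263), the dots at blue (195,312), yellow (253,287) and green (312,264), and the fence top ends at (83,401) and (613,184). In c2 the offcut's top-face corners are about (93,84), (205,50), (315,357) and (190,392). In the side part the knob's mid-height is about (485,318), green (572,266), yellow (573,318).

```bash
python3 - <<'E'
from h import *
np.set_printoptions(precision=4,suppress=True)
c1=lambda x,y:('top',172+(x+.5)/5-.5,172+(y+.5)/5-.5)
c2=lambda x,y:('side',230+(x-370+.5)/6-.5,180+(y+.5)/6-.5)
co=lambda x,y:('top',355+(x+.5)/8-.5,190+(y+.5)/8-.5)
for n,a,b in [('green',(312,264),(572,266)),('yellow',(253,287),(573,318)),('knob',(86,263),(485,318)),('scr1',(540,51),(446,48)),('scr2',(632,273),(708,48)),('scr3',(127,481),(747,488)),('fenceR',(613,184),(610,25)),('fenceL',(83,401),(631,492))]:
    print(n,*tri(c1(*a),c2(*b)))
# jig fit from fence ends (z .022) & dots z .014
pts=[((83,401),.022,(4,185)),((613,184),.022,(4,-125)),((312,264),.014,None),((253,287),.014,None),((195,312),.014,None)]
W=[onz(*c1(*p),z) for p,z,_ in pts]
yj=(W[0]-W[1])[:2]; print('fence len',np.linalg.norm(yj)); yj/=np.linalg.norm(yj); xj=np.array([yj[1],-yj[0]])
O=(W[0]+W[1])[:2]/2-xj*.004-yj*.030
print('O',O,'yaw',np.arctan2(-xj[1]*-1,xj[0]))
for w in W[2:]: print('dot',(w[:2]-O)@xj,(w[:2]-O)@yj)
k=tri(c1(86,263),c2(485,318))[0]; print('knob jig',(k[:2]-O)@xj,(k[:2]-O)@yj)
C=[onz(*co(*p),.04)[:2] for p in [(93,84),(205,50),(315,357),(190,392)]]
print(C,np.mean(C,0)); 
for i in range(4):
    d=C[(i+1)%4]-C[i]; print(np.linalg.norm(d),np.arctan2(d[1],d[0]))
print('bottom L',onz(*co(70,92),0),onz(*co(170,396),0))
E
```

```text
green [0.5158 0.2817 0.0138] 0.0007197630947936995
yellow [0.5031 0.3134 0.0142] 0.0005256082868689865
knob [0.5138 0.3911 0.0795] 0.00016157108538323437
scr1 [0.6312 0.159  0.014 ] 0.0007108137005797543
scr2 [0.5111 0.1099 0.0153] 0.00039660175530849577
scr3 [0.3987 0.3804 0.0148] 0.0006087398134952945
fenceR [0.5588 0.1204 0.0228] 0.0008771981381930389
fenceL [0.4415 0.4043 0.0182] 0.0006935392684245795
fence len 0.3063553820239009
O [0.5073 0.2325] yaw 0.3917264530274593
dot 0.025934036988815783 0.042346153011796395
dot 0.02650629870328274 0.07649950088539362
dot 0.02586296320580314 0.11062386244885768
knob jig 0.0665702554630901 0.1440996603273961
[array([ 0.5789, -0.0687]), array([ 0.5902, -0.1062]), array([ 0.4892, -0.1405]), array([ 0.478 , -0.0987])] [ 0.5341 -0.1035]
0.03921367223678336 -1.2804878207670152
0.10663257095738023 -2.8146162548384805
0.04321791151793357 1.8334523845172415
0.10536599396381062 0.2895625221060388
bottom L [ 0.5793 -0.0704  0.    ] [ 0.4759 -0.1027  0.    ]
```

Measurements agree with the text: dots at jig x=26 spaced 34 mm, knob at jig (65,144), green dot at jig y=42 (travel 102 mm). Jig yaw is 0.39. I'm moving to above the knob.

>>> {"method": "drive_tool", "body": {
  "plan": [
    [60,240,490,0,0.049],
    [60,240,490,0,0.049],
    [60,240,490,0,0.049],
    [60,240,490,0,0.049],
    [60,240,490,0,0.049],
    [60,240,490,0,0.049],
    [60,240,490,0,0.049],
    [60,240,490,0,0.049],
    [60,240,490,0,0.049],
    [60,240,490,0,0.049],
    [60,240,490,0,0.049],
    [60,240,490,0,0.049],
    [60,240,490,0,0.049],
    [60,303,980,0,0.049],
    [60,303,980,0,0.049],
    [60,303,980,0,0.049],
    [60,303,980,0,0.049],
    [60,303,980,0,0.049],
    [60,303,980,0,0.049],
    [60,303,980,0,0.049]
  ],
  "force": 40
}}

```text
time: 1.77
position: [0.486, 0.1888, 0.2502]
orientation: [0.981, 0.194, -0.0, 0.0]
contact_force: [0.8, -0.4, 0.5]
finger_gap: 0.7
finger_force: 0.0
```

>>> {"method": "drive_tool", "body": {
  "plan": [
    [60,20,180,-70,0],
    [60,20,180,-70,0],
    [60,20,180,-70,0],
    [60,20,180,-70,0],
    [60,20,180,-70,0],
    [60,20,180,-70,0],
    [60,20,180,-70,0],
    [60,20,180,-70,0]
  ]
}}

```text
time: 2.43
position: [0.5062, 0.3662, 0.1798]
orientation: [0.981, 0.195, -0.0, 0.001]
contact_force: [0.4, -0.1, 0.8]
finger_gap: 0.7
finger_force: 0.0
```

```bash
python3 - <<'E'
from h import *
d=snap('wrist','w1'); cv2.imwrite('pics/w1_b.png',cv2.resize(d['frame'][:,:,::-1],(800,600),interpolation=cv2.INTER_CUBIC))
s=get_state(); print(s['position'],s['orientation'],proj('w1',[.5128,.391,.093]),proj('w1',[.5128,.391,.08]))
E
```

```text
[0.50672457 0.3656216  0.18034784] [9.80998749e-01 1.94013313e-01 6.67636560e-06 5.37169926e-04] (np.float64(228.93087767479932), np.float64(186.22619962244582)) (np.float64(230.31677861045455), np.float64(182.02247445599517))
```

View pics/w1_b.png

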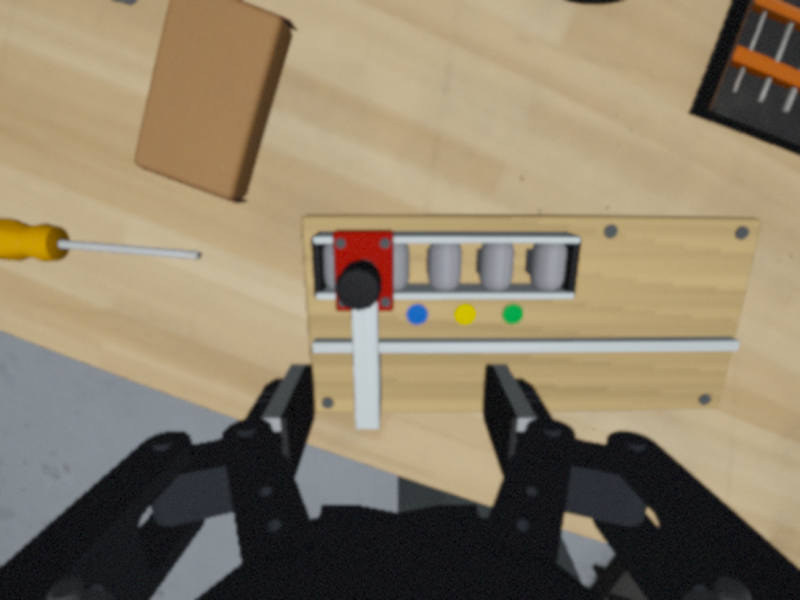

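Wrist view: the knob top is at (357,287) in the enlarged picture, 2 px from the prediction, which confirms (0.514, 0.391). The green dot is at (512,314), level with the last notch. I'm descending and gripping across the jig's y.

>>> {"method": "drive_tool", "body": {
  "plan": [
    [60,8,25.5,-40,0],
    [60,8,25.5,-70,0],
    [60,8,25.5,-90,0],
    [60,8,25.5,-97,0],
    [60,8,25.5,-97,0],
    [60,8,25.5,-97,0],
    [15,8,25.5,-97,0],
    [15,8,25.5,-97,0],
    [15,8,25.5,-97,0],
    [15,8,25.5,-97,0],
    [15,8,25.5,-97,0],
    [15,8,25.5,-97,0]
  ],
  "force": 60
}}

```text
time: 3.48
position: [0.5152, 0.3927, 0.0852]
orientation: [0.981, 0.194, 0.001, -0.0]
contact_force: [-0.8, -2.1, 5.9]
finger_gap: 0.256
finger_force: 58.5
```

>>> {"method": "drive_tool", "body": {
  "plan": [
    [15,0,0,10,0],
    [15,0,0,20,0],
    [15,0,0,28,0],
    [15,0,0,31,0],
    [15,0,0,31,0],
    [15,0,0,31,0],
    [15,0,0,31,0]
  ]
}}

```text
time: 4.07
position: [0.5149, 0.3923, 0.1137]
orientation: [0.981, 0.194, 0.0, -0.0]
contact_force: [6.2, 3.1, -13.8]
finger_gap: 0.257
finger_force: 59.3
```

>>> {"method": "drive_tool", "body": {
  "plan": [
    [15,0,0,2,0],
    [15,0,0,3,0],
    [15,0,0,3,0],
    [15,0,0,3,0],
    [15,0,0,3,0]
  ]
}}

```text
time: 4.48
position: [0.515, 0.3918, 0.1156]
orientation: [0.981, 0.194, -0.0, 0.0]
contact_force: [8.3, 4.2, -19.1]
finger_gap: 0.255
finger_force: 61.0
```

>>> {"method": "drive_tool", "body": {
  "plan": [
    [15,4,-9,0,0],
    [15,8,-19,0,0],
    [15,12,-28,0,0],
    [15,16,-38,0,0],
    [15,20,-47,0,0],
    [15,23,-57,0,0],
    [15,27,-66,0,0],
    [15,31,-75,0,0],
    [15,35,-85,0,0],
    [15,39,-94,0,0],
    [15,39,-94,0,0],
    [15,39,-94,0,0],
    [15,39,-94,0,0]
  ]
}}

```text
time: 5.57
position: [0.5541, 0.2973, 0.1156]
orientation: [0.981, 0.194, -0.0, 0.0]
contact_force: [8.7, 2.8, -20.7]
finger_gap: 0.254
finger_force: 60.9
```

>>> {"method": "drive_tool", "body": {
  "plan": [
    [15,0,0,-10,0],
    [15,0,0,-20,0],
    [15,0,0,-30,0],
    [15,0,0,-33,0],
    [15,0,0,-33,0],
    [15,0,0,-33,0],
    [50,0,0,-33,0],
    [50,0,0,-33,0],
    [50,0,0,-33,0],
    [50,0,0,-33,0],
    [50,0,0,10,0],
    [50,0,0,50,0],
    [50,-20,0,90,0],
    [50,-60,0,100,0],
    [50,-60,0,100,0],
    [50,-60,0,100,0]
  ]
}}

```text
time: 6.9
position: [0.4916, 0.2993, 0.2189]
orientation: [0.981, 0.196, 0.001, 0.0]
contact_force: [0.2, -1.0, -0.2]
finger_gap: 0.584
finger_force: 0.0
```

```bash
python3 - <<'E'
from h import *
snap('top','t2');snap('side','s2');d=snap('wrist','w2')
a=[cv2.imread(f'pics/{n}.png') for n in('t2','s2','w2')]
o=np.zeros((600,800,3),np.uint8)
o[:345,:480]=cv2.resize(a[0][172:264,172:300],(480,345)); o[:300,490:790]=cv2.resize(a[1][180:260,220:300],(300,300))
o[350:600,:330]=cv2.resize(a[2],(330,250))
cv2.imwrite('pics/c3.png',o); s=get_state(); print(s['time'],s['position'],s['contact_force'])
E
```

```text
7.05 [0.49384515 0.2978531  0.21661849] [ 0.46234553 -0.10301745 -0.87874058]
```

View pics/c3.png

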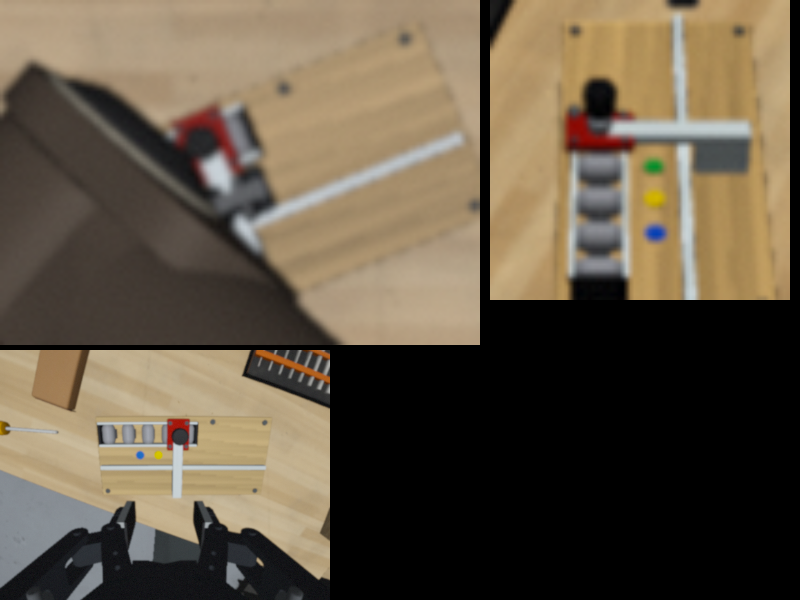

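The carriage is at the last notch: knob at (599,97) in the side crop and (203,140) in the top crop. I'll check its height numerically, along with the stop-face position, after moving over the offcut.

>>> {"method": "drive_tool", "body": {
  "plan": [
    [75,-10,-395,0,-0.087],
    [75,-10,-395,0,-0.087],
    [75,-10,-395,0,-0.087],
    [75,-10,-395,0,-0.087],
    [75,-10,-395,0,-0.087],
    [75,-10,-395,0,-0.087],
    [75,-10,-395,0,-0.087],
    [75,-10,-395,0,-0.087],
    [75,-10,-395,0,-0.087],
    [75,-10,-395,0,-0.087],
    [75,-10,-395,0,-0.087],
    [75,-10,-395,0,-0.087],
    [75,-10,-395,0,-0.087],
    [75,-10,-395,0,-0.087]
  ]
}}

```text
time: 8.22
position: [0.4835, -0.0951, 0.2169]
orientation: [0.988, 0.153, -0.0, -0.0]
contact_force: [0.3, -0.2, -0.4]
finger_gap: 0.879
finger_force: 0.0
```

```bash
python3 - <<'E'
from h import *
np.set_printoptions(precision=4,suppress=True)
s=get_state(); print(s['time'],s['position'],s['orientation'])
snap('wrist','w3');snap('top','t3')
k,r=tri(('top',*(0,0)) if 0 else ('t2',172+203/3.75-.4,172+140/3.75-.4),('s2',220+109/3.75-.4,180+97/3.75-.4))
O=np.array([.5073,.2325]);y=.392;xj=np.array([np.cos(y),np.sin(y)]);yj=np.array([-np.sin(y),np.cos(y)])
print('knob',k,r,(k[:2]-O)@xj,(k[:2]-O)@yj)
a,b=cv2.imread('pics/w3.png'),cv2.imread('pics/t3.png')
o=np.zeros((600,800,3),np.uint8)
o[:384,:512]=a
o[:600,520:800]=cv2.resize(b[172:277,222:271],(280,600),interpolation=cv2.INTER_CUBIC)
cv2.imwrite('pics/c4.png',o)
E
```

```text
8.2167 [ 0.4835 -0.0951  0.2169] [ 0.9883  0.1528 -0.0003 -0.0005]
knob [0.5532 0.297  0.0799] 0.00011260090057591157 0.0670706084157461 0.04207274045977188
```

View pics/c4.png

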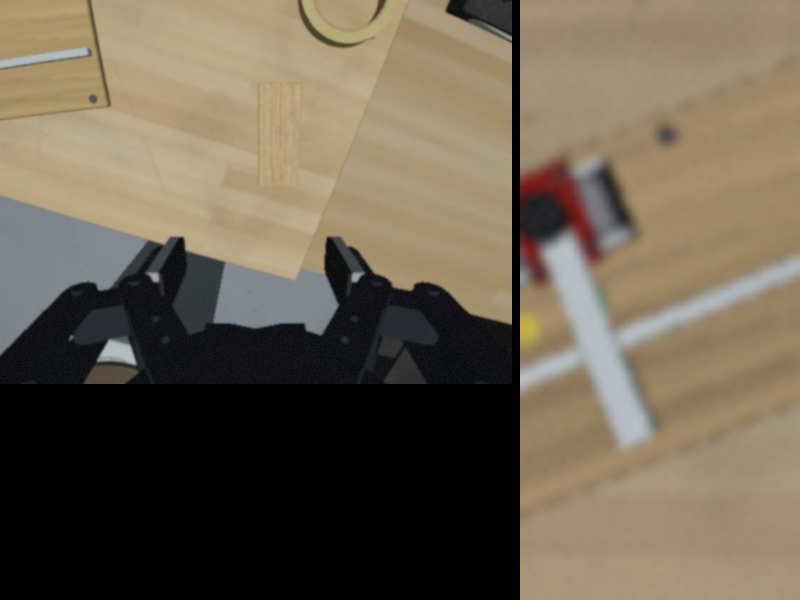

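Wrist view: offcut top corners are at (259,83), (301,83), (300,185) and (260,185), nearly square to the picture. In the top crop the near end of the stop arm is at (622,447)–(657,432). The knob is back at z=0.080, jig y=0.042, so the pin is seated.

```bash
python3 - <<'E'
from h import *
np.set_printoptions(precision=4,suppress=True)
C=[onz('w3',*p,.04)[:2] for p in [(259,83),(301,83),(300,185),(260,185)]]
print(np.mean(C,0),[np.linalg.norm(C[i]-C[i-1]) for i in range(4)]); d=(C[0]+C[1]-C[2]-C[3]); print(np.arctan2(d[1],d[0]))
# height: width-point of view pair: centre of top face in 'top' and 'w3'
co=lambda x,y:('top',355+(x+.5)/8-.5,190+(y+.5)/8-.5)
print(tri(co(93,84),('w3',259,83)),tri(co(190,392),('w3',260,185)))
O=np.array([.5073,.2325]);y=.392;xj=np.array([np.cos(y),np.sin(y)]);yj=np.array([-np.sin(y),np.cos(y)])
J=lambda p:((p[:2]-O)@xj,(p[:2]-O)@yj)
for p in [(622,447),(657,432)]:
    q=(222+(p[0]-520)/5.714-.4,172+p[1]/5.714-.4)
    for z in (.05,.06): print(z,J(onz('t3',*q,z)))
E
```

```text
[ 0.5352 -0.1066] [np.float64(0.10769927024500939), np.float64(0.04282123827520044), np.float64(0.10788437285562591), np.float64(0.04492504573509487)]
0.33121134275629316
(array([ 0.5793, -0.0687,  0.0398]), np.float64(0.00035742498609540613)) (array([ 0.4768, -0.102 ,  0.0332]), np.float64(0.001721281383317448))
0.05 (np.float64(-0.04213008990111723), np.float64(0.051087539716793556))
0.06 (np.float64(-0.04197851595061567), np.float64(0.05021002792197878))
0.05 (np.float64(-0.04184048649646114), np.float64(0.03382880549999582))
0.06 (np.float64(-0.041691705044839746), np.float64(0.03311771093370299))
```

>>> {"method": "drive_tool", "body": {
  "plan": [
    [75,51.5,-11,-40,0.013],
    [75,51.5,-11,-80,0.013],
    [75,51.5,-11,-120,0.013],
    [75,51.5,-11,-155,0.013],
    [75,51.5,-11,-178,0.013],
    [75,51.5,-11,-183,0.013],
    [75,51.5,-11,-183,0.013],
    [75,51.5,-11,-183,0.013],
    [35,51.5,-11,-183,0.013],
    [35,51.5,-11,-183,0.013],
    [35,51.5,-11,-183,0.013],
    [35,51.5,-11,-183,0.013],
    [35,51.5,-11,-183,0.013],
    [35,51.5,-11,-183,0.013]
  ],
  "force": 40
}}

```text
time: 9.48
position: [0.5361, -0.1077, 0.0365]
orientation: [0.987, 0.158, 0.002, 0.001]
contact_force: [-1.2, 0.6, 7.3]
finger_gap: 0.509
finger_force: 40.9
```

>>> {"method": "drive_tool", "body": {
  "plan": [
    [35,0,0,40,0],
    [35,0,0,80,0],
    [35,0,0,120,-0.1],
    [35,-42,60,120,-1.496],
    [35,-42,90,120,-1.496],
    [35,-42,120,120,-1.496],
    [35,-42,150,120,-1.496],
    [35,-42,180,120,-1.496],
    [35,-42,210,120,-1.496],
    [35,-42,240,120,-1.496],
    [35,-42,270,120,-1.496],
    [35,-42,284,120,-1.496],
    [35,-42,284,120,-1.496],
    [35,-42,284,120,-1.496],
    [35,-42,284,120,-1.496],
    [35,-42,284,120,-1.496],
    [35,-42,284,120,-1.496],
    [35,-42,284,120,-1.496],
    [35,-42,284,120,-1.496],
    [35,-42,284,120,-1.496]
  ]
}}

```text
time: 11.15
position: [0.4924, 0.1773, 0.1544]
orientation: [0.833, -0.554, -0.0, -0.0]
contact_force: [-0.3, 0.1, -1.1]
finger_gap: 0.507
finger_force: 41.8
```

```bash
python3 - <<'E'
from h import *
d=snap('wrist','w4'); snap('side','s4'); b=cv2.imread('pics/s4.png')
o=np.zeros((480,800,3),np.uint8); o[:300,:400]=cv2.resize(d['frame'][:,:,::-1],(400,300)); o[:,410:800]=cv2.resize(b[150:270,210:307],(390,480),interpolation=cv2.INTER_CUBIC)
cv2.imwrite('pics/c5.png',o); s=get_state(); p=s['position']
O=np.array([.5073,.2325]);y=.392;xj=np.array([np.cos(y),np.sin(y)]);yj=np.array([-np.sin(y),np.cos(y)])
q=s['orientation'];print(p,q,'jig',(p[:2]-O)@xj,(p[:2]-O)@yj,'a',2*np.arctan2(q[1],q[0]),s['q'],s['contact_force'])
E
```

```text
[0.49271369 0.17633762 0.1543614 ] [ 8.31765731e-01 -5.55126370e-01 -6.16402582e-04 -3.18782711e-04] jig -0.03493602335396318 -0.04632976920350551 a -1.1770300984976407 [-0.96762291  0.40730293  0.68338476  1.9799724  -0.33595329  0.86752859
 -2.85128201] [ 0.27436177 -0.70645178 -1.93327716]
```

View pics/c5.png

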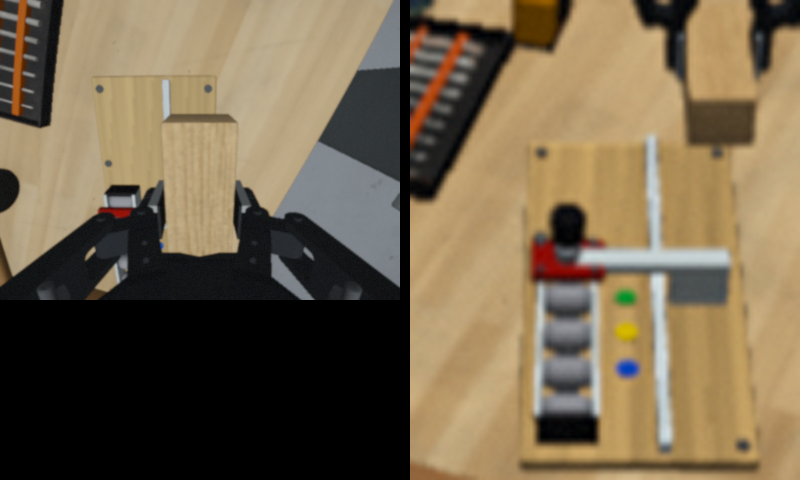

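Offcut held squarely and aligned with the jig, stop clear. But joint 7 is at -2.851, with a limit of -2.86. I'll take the equivalent pose half a turn round.

>>> {"method": "drive_tool", "body": {
  "plan": [
    [35,0,0,10,0.12],
    [35,0,0,10,0.24],
    [35,0,0,10,0.36],
    [35,0,0,10,0.48],
    [35,0,0,10,0.6],
    [35,0,0,10,0.72],
    [35,0,0,10,0.84],
    [35,0,0,10,0.96],
    [35,0,0,10,1.08],
    [35,0,0,10,1.2],
    [35,0,0,10,1.32],
    [35,0,0,10,1.44],
    [35,0,0,10,1.56],
    [35,0,0,10,1.68],
    [35,0,0,10,1.8],
    [35,0,0,10,1.92],
    [35,0,0,10,2.04],
    [35,0,0,10,2.16],
    [35,0,0,10,2.28],
    [35,0,0,10,2.4]
  ]
}}

```text
time: 12.92
position: [0.4932, 0.1756, 0.1647]
orientation: [0.818, 0.576, 0.001, -0.0]
contact_force: [-0.5, -0.9, -1.7]
finger_gap: 0.506
finger_force: 41.8
```

>>> {"method": "drive_tool", "body": {
  "plan": [
    [35,0,0,0,0.12],
    [35,0,0,0,0.24],
    [35,0,0,0,0.36],
    [35,0,0,0,0.48],
    [35,0,0,0,0.6],
    [35,0,0,0,0.74],
    [35,0,0,0,0.74],
    [35,0,0,0,0.74],
    [35,0,0,0,0.74]
  ]
}}

```text
time: 13.67
position: [0.4931, 0.1758, 0.1645]
orientation: [0.558, 0.83, 0.0, 0.0]
contact_force: [-1.3, 0.6, -0.7]
finger_gap: 0.503
finger_force: 41.8
```

```bash
cat > st.py <<'E'
from h import *
np.set_printoptions(precision=4,suppress=True)
s=get_state(); p=s['position']
O=np.array([.5073,.2325]);y=.392;xj=np.array([np.cos(y),np.sin(y)]);yj=np.array([-np.sin(y),np.cos(y)])
q=s['orientation'];f=s['contact_force'];print(s['time'],p,'jig',(p[:2]-O)@xj,(p[:2]-O)@yj,'a',2*np.arctan2(q[1],q[0]),s['q'],'fjig',f[:2]@xj,f[:2]@yj,f[2])
E
python3 st.py; python3 -c "
from h import *
print(np.load('pics/w3.npz')['T'][:3,3])"
```

```text
13.6667 [0.4931 0.1758 0.1645] jig -0.034833994661264286 -0.047000119436496166 a 1.9568256901472785 [-0.4293  0.3349 -0.0067  1.937   0.0025  0.8691 -0.0512] fjig -1.021586111389745 1.057819772360663 -0.7140636458025107
[ 0.55392542 -0.07277813  0.33977861]
```

>>> {"method": "drive_tool", "body": {
  "plan": [
    [35,0,0,-40,0.006],
    [35,0,0,-75,0.006],
    [35,0,0,-100,0.006],
    [35,0,0,-110,0.006],
    [35,0,0,-113,0.006],
    [35,0,0,-115,0.006],
    [35,0,0,-115,0.006],
    [35,0,0,-115,0.006],
    [35,0,0,-115,0.006]
  ]
}}

```text
time: 14.42
position: [0.4937, 0.1769, 0.0507]
orientation: [0.554, 0.833, 0.001, 0.001]
contact_force: [-0.4, -0.5, -0.8]
finger_gap: 0.503
finger_force: 41.8
```

```bash
python3 st.py
```

```text
14.4167 [0.4937 0.1769 0.0507] jig -0.0338361203417719 -0.04616166522813702 a 1.9675357043017032 [-0.4291  0.5063 -0.0094  2.0158  0.008   0.617  -0.0471] fjig -0.5222458741261164 -0.31640556229511313 -0.7637157016970515
```

>>> {"method": "drive_tool", "body": {
  "plan": [
    [35,0,0,-1,0],
    [35,0,0,-2,0],
    [35,3,1.2,-2,0],
    [35,6,2.5,-2,0],
    [35,9,3.7,-2,0],
    [35,11,4.6,-2,0],
    [35,12.5,5.2,-2,0],
    [35,12.5,5.2,-2,0],
    [35,12.5,5.2,-2,0]
  ]
}}

```text
time: 15.17
position: [0.5041, 0.1811, 0.0485]
orientation: [0.554, 0.833, -0.001, -0.001]
contact_force: [-8.5, -3.2, 16.1]
finger_gap: 0.507
finger_force: 44.1
```

```bash
python3 st.py
```

```text
15.1667 [0.5041 0.1811 0.0485] jig -0.02259018872073761 -0.04625206247193149 a 1.967533356216388 [-0.4287  0.5254 -0.0086  1.9859  0.0072  0.6325 -0.0452] fjig -9.09754952135354 0.24647757605975606 16.07359925629873
```

>>> {"method": "drive_tool", "body": {
  "plan": [
    [35,-0.5,0,1,0],
    [35,-2.5,5,1,0],
    [35,-4.5,10,1,0],
    [35,-6.5,15,1,0],
    [35,-8,18.5,1,0],
    [35,-9,20.5,1,0],
    [35,-9,20.5,1,0],
    [35,-9,20.5,1,0]
  ]
}}

```text
time: 15.83
position: [0.4961, 0.2021, 0.0486]
orientation: [0.554, 0.832, -0.0, 0.0]
contact_force: [-1.8, -4.8, 6.8]
finger_gap: 0.503
finger_force: 42.7
```

```bash
python3 st.py
```

```text
15.8333 [0.4961 0.2021 0.0486] jig -0.021962689736171662 -0.02385246233213303 a 1.9670589342257498 [-0.4713  0.5246 -0.0079  1.9873  0.0075  0.6302 -0.088 ] fjig -3.459932800603987 -3.715042256741311 6.772023514521782
```

Step on gently until the stop answers.

>>> {"method": "drive_tool", "body": {
  "plan": [
    [35,-0.5,1.5,0,0],
    [35,-0.8,2.8,0,0],
    [35,-1,4,0,0],
    [35,-1,4,0,0],
    [35,-1,4,0,0]
  ]
}}

```text
time: 16.25
position: [0.4952, 0.2046, 0.0486]
orientation: [0.555, 0.832, -0.001, 0.0]
contact_force: [-1.4, -8.3, 7.8]
finger_gap: 0.507
finger_force: 43.1
```

```bash
python3 st.py
```

```text
16.25 [0.4952 0.2046 0.0486] jig -0.021841892078909055 -0.021193899845575185 a 1.9656969406913876 [-0.4781  0.5251 -0.0065  1.9863  0.0083  0.6317 -0.0955] fjig -4.417838073509574 -7.11881689701663 7.847101707791139
```

>>> {"method": "drive_tool", "body": {
  "plan": [
    [35,-0.5,1.5,0,0],
    [35,-1,3,0,0],
    [35,-1,3,0,0],
    [35,-1,3,0,0]
  ]
}}

```text
time: 16.58
position: [0.4941, 0.2072, 0.0486]
orientation: [0.555, 0.832, -0.001, 0.0]
contact_force: [-2.4, -9.1, 9.2]
finger_gap: 0.505
finger_force: 43.1
```

```bash
python3 st.py
```

```text
16.5833 [0.4941 0.2072 0.0486] jig -0.021832125574137218 -0.018349068753680326 a 1.9654158260652452 [-0.4838  0.5253 -0.0062  1.9859  0.0084  0.6324 -0.1013] fjig -5.677816455822586 -7.482690810921728 9.24852966752375
```

>>> {"method": "drive_tool", "body": {
  "plan": [
    [35,-0.5,1,0.5,0],
    [35,-1,2,0.5,0],
    [35,-1,3,0.5,0],
    [35,-1,3,0.5,0],
    [35,-1,3,0.5,0]
  ]
}}

```text
time: 17.0
position: [0.4937, 0.2082, 0.0487]
orientation: [0.555, 0.832, -0.002, 0.001]
contact_force: [0.1, -14.8, 6.2]
finger_gap: 0.504
finger_force: 42.7
```

```bash
python3 st.py
```

```text
17.0 [0.4937 0.2082 0.0487] jig -0.02184465340574433 -0.017280392404418497 a 1.964526597070111 [-0.4887  0.5254 -0.0041  1.9855  0.0102  0.6335 -0.1067] fjig -5.539264246309787 -13.695663138084385 6.201325742826114
```

Contact with the stop: force doubled while only 1 mm of 3 was travelled. I'm relaxing, releasing and withdrawing upward.

>>> {"method": "drive_tool", "body": {
  "plan": [
    [35,0.5,-1.5,0,0],
    [35,0.5,-1.5,0,0],
    [60,0.5,-1.5,0,0],
    [60,0.5,-1.5,0,0],
    [60,0.5,-1.5,0,0],
    [60,0.5,-1.5,0,0],
    [60,0.5,-1.5,20,0],
    [60,0.5,-1.5,50,0],
    [60,0.5,-1.5,90,0],
    [60,-20,-60,120,0],
    [60,-20,-100,140,0],
    [60,-20,-100,140,0],
    [60,-20,-100,140,0],
    [60,-20,-100,140,0]
  ]
}}

```text
time: 18.17
position: [0.4738, 0.1114, 0.1899]
orientation: [0.555, 0.832, 0.001, 0.001]
contact_force: [-0.0, 1.3, -0.3]
finger_gap: 0.704
finger_force: 0.0
```

```bash
python3 st.py; python3 - <<'E'
from h import *
snap('wrist','w6');snap('top','t6');snap('side','s6')
a,b,c=[cv2.imread(f'pics/{n}.png') for n in('w6','t6','s6')]
o=np.zeros((600,800,3),np.uint8); o[:288,:384]=cv2.resize(a,(384,288),interpolation=cv2.INTER_AREA); o[300:600,:384]=cv2.resize(b[177:274,172:296],(384,300),interpolation=cv2.INTER_CUBIC)
o[:,390:800]=cv2.resize(c[165:282,230:310],(410,600),interpolation=cv2.INTER_CUBIC)
cv2.imwrite('pics/c6.png',o)
E
```

```text
18.1667 [0.4738 0.1114 0.1899] jig -0.07719656467390443 -0.09914536382513121 a 1.9651743750613406 [-0.3512  0.2422  0.0244  1.9979 -0.0076  0.8988  0.0716] fjig 0.47873729255406894 1.2378829185586329 -0.3429003653336494
```

View pics/c6.png

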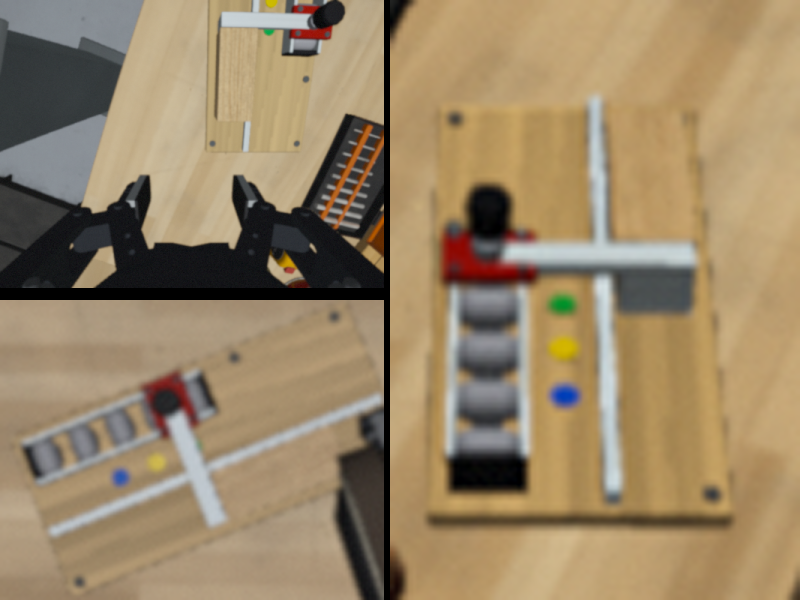

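The offcut lies along the fence with its end at the stop plate, knob down. One enlarged wrist crop for a numeric check.

```bash
python3 - <<'E'
import cv2
a=cv2.imread('pics/w6.png'); cv2.imwrite('pics/c7.png',cv2.resize(a[0:200,260:420],None,fx=3,fy=3,interpolation=cv2.INTER_CUBIC))
E
```

```text
(no output)
```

View pics/c7.png

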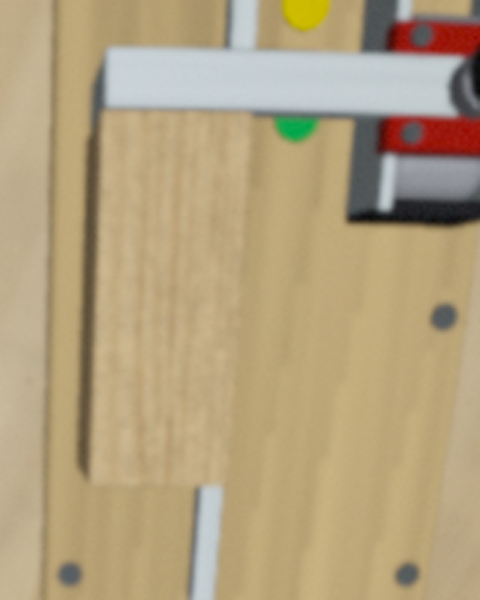

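The crop shows the offcut's top from (101,112)/(250,112) at the stop to (90,485)/(223,485). The fence's left top edge runs through (198,490) and (191,598), and the stop arm's lower edge is at y=108.

```bash
python3 - <<'E'
from h import *
np.set_printoptions(precision=4,suppress=True)
O=np.array([.5073,.2325]);y=.392;xj=np.array([np.cos(y),np.sin(y)]);yj=np.array([-np.sin(y),np.cos(y)])
for n,p,z in [('far L',(101,112),.052),('far R',(250,112),.052),('near L',(90,485),.052),('near R',(223,485),.052),('fence',(198,490),.022),('fence',(191,598),.022),('green',(296,122),.014),('armL',(105,108),.06),('armR',(350,117),.06),('armtop',(107,47),.06)]:
    w=onz('w6',260+(p[0]+.5)/3-.5,(p[1]+.5)/3-.5,z)[:2]-O; print(n,w@xj*1e3,w@yj*1e3)
E
```

```text
far L -43.72245457627151 34.47621304444687
far R -0.8632282495391503 35.22373057528355
near L -43.13714885183745 -73.49200356260694
near R -0.5303289688597876 -73.30144981837338
fence -0.508414459320746 -80.6836513549646
fence -0.03841490793470257 -121.18567139728468
green 25.909157607848318 41.35665228482521
armL -43.688786275895936 33.68061888099231
armR 25.2270143498372 32.83738439867239
armtop -43.665106693207704 49.06266948711702
```

```bash
python3 - <<'E'
from h import *
O=np.array([.5073,.2325]);y=.392;xj=np.array([np.cos(y),np.sin(y)]);yj=np.array([-np.sin(y),np.cos(y)])
for p in [(192,446),(190,449),(187,440)]:
    w=onz('top',172+(p[0]+.5)/5-.5,172+(p[1]+.5)/5-.5,.014)[:2]-O; print(w@xj*1e3,w@yj*1e3-102)
for z in (.014,):  # plate's far face bottom, side crop
    for p in [(647,438),(738,438)]:
        w=onz('side',230+(p[0]-370+.5)/6-.5,180+(p[1]+.5)/6-.5,z)[:2]-O; print('back',w@xj*1e3,w@yj*1e3-102)
E
```

```text
-40.14873364756307 36.741271859859296
-41.23271476976057 38.341301164850364
-36.1696714641473 38.05935074680764
back -2.621092162412074 47.02323204607575
back -41.33816814833982 46.7765415111991
```

The stop face is at jig y ≈ 37 mm and the offcut's end at ≈ 36.6 mm, with its centre at x ≈ -22 mm. All values are within limits, so I'm handing in.

```bash
python3 -c "
from plant import workorder
print(workorder.hand_in())"
```

```text
the job is handed in; nothing more can be done
None
```

The job is handed in at about 18 s with no verdict returned: my measurements put the pin seated in the green-dot notch and the offcut flat against the fence and stop plate, and the tape, tape measure and sanding block were never touched.

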